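Set the planner's date cursor to the round-flag clip

TASK

On the planner board, push the date cursor along its rail with a fingertip or the outside of the fingers until its roller clicks into the notch of the clip with the round flag, without shoving it on through and out the other side, then move clear. Only push it - do not pinch its tab between the fingers - and leave everything else on the desk where it is.

Things in the scene. Friction and masses are not known exactly. Their poses are not given: they have to be found in the camera images.
- board: the grey planner board with a printed sheet, lying fixed on the desk, 280 (its x, away from the robot) x 500 (its y, along the rail) x 12 mm; origin: on its underside, midway along y, 120 mm from its near edge. It is turned up to 0.15 rad. An aluminium rail 20 mm wide runs along its y at x = +100 mm, top 28 mm above the desk.
- cursor (a joint): position of the cursor along the rail in m, along the board's +y (to the robot's left), 0 at the middle of the rail, range -0.19 to 0.19. It starts between the two clips. Sliding it takes about 1 N, and it stays where it is left
- cursor_roller (a point): centre of the cursor's sprung roller (12 mm ball under an arm on the far side of the rail), 37 mm above the desk. 15 mm before a notch centre it starts to climb a ridge and the push rises quickly to about 6 N; it eases towards the ridge top 7 mm before the centre, then the force dips and the cursor jumps by itself into the notch and is held there. The same force again would drive it out over the second ridge
- tab_left: left (+y) half, 8 mm thick, of the cursor's upright tab; push here to go right. Whole tab: 30 mm across the rail, 16 mm along it, 45 mm tall, from 40 to 85 mm above the desk, on a carriage 40 mm long (along the rail). Origin: centre of its underside, 4 mm left of the tab's mid plane. The mid plane passes through the roller; the tab's centre is 52 mm nearer the robot than the roller
- tab_right: right (-y) half of the tab, the mirror of tab_left: origin 4 mm right of the mid plane. A push to the left (+y) is made on this half. Fingers pressing both halves at once count as pinching
- clip_round: the date clip with the round (52 mm disc) flag: a grey block, 26 across x 44 along the rail x 18 mm, fixed to the board beyond the rail, with two cross ridges on top; the flag is at its far edge, leaning. Origin: centre of its underside, on the board top (12 mm above the desk). One clip is on the left, one on the right (this varies), 100 to 145 mm from the rail's middle
- clip_round_notch (a point): centre of the round-flag clip's notch, midway between its two ridges, 37 mm above the desk: the cursor roller sits here when clicked in
- clip_square: the date clip with the square (46 mm plate) flag: a grey block, 26 across x 44 along the rail x 18 mm, fixed to the board beyond the rail, with two cross ridges on top; the flag is at its far edge, leaning. Origin: centre of its underside, on the board top (12 mm above the desk). One clip is on the left, one on the right (this varies), 100 to 145 mm from the rail's middle
- pen: a white pen, 135 x 10 x 10 mm, lying on the desk beyond the board's far edge; origin under its centre
- eraser: a small eraser, 22 x 50 x 12 mm, lying on the desk beyond the board's far edge; origin under its centre
- stamp: a wooden-handled rubber stamp, 38 mm across and 64 mm tall, standing on the desk just beyond the board; origin under its centre
- stapler: a black stapler, 145 x 36 x 50 mm, standing on the desk left of the board; origin under its centre
- sanitizer: a pump bottle, 54 mm across and 160 mm tall, standing left of the board, towards its far end; origin under its centre
- tape: a roll of tape, 72 mm across and 19 mm high, lying right of the board; origin under its centre
- mug: a white mug, 82 mm across and 90 mm tall, right of the board, towards its far end; origin under its centre

How it is judged:
By the outcome, as a careful person would: the job done as asked, in the order asked, and still so for the second after the job is handed in, with the robot touching nothing.
It also fails if it takes over 42 s, if anything falls off the work surface, if the arm or the gripper's body presses on something with over 40 N, if the wrist force passes 120 N, or if a joint passes its speed limit or range.

ROBOT

A 6-joint arm with a two-finger parallel gripper is mounted at the origin on the work surface. World frame = base frame: x ahead of the robot, y to its left, z up, the work surface at z = 0. Lengths are in m, angles in rad, forces in N, time in s.
With the tool pointing down it reaches from about 0.375 to 0.925 m from the base axis. Payload 5.7 kg.
Tool frame: the origin (TCP) lies at the very end of the fingers, on their centre line; the grasp point (between the pads) lies 19 mm behind it; z points along the fingers, y is the direction in which the jaws open and shut (so a half turn about z gives the same grasp; the last joint's range is limited). The gripper opens to 88 mm and grips with 3 to 60 N. Pads are 20 mm wide; open, the fingers measure 115 mm over their backs; the gripper's body (75 mm by 178 mm) begins 61 mm behind the grasp point.
Start: joints at [-1.252, 0.359, 1.51, -0, 1.272, -0.115], TCP at [0.252, -0.544, 0.223] pointing down, gripper open.
Joint ranges: [-2.97, 2.97], [-1.01, 2.36], [0.21, 2.38], [-0.96, 4.11], [0.2, 2.71], [-2.98, 2.98]. Speed limits (rad/s): [2.39, 2.39, 3.14, 3.14, 3.14, 3.14].

INTERFACE

Orientations are given as a unit quaternion [x, y, z, w].
In Python, from cell import arm, vision gives the robot as it stands.
- The arm moves only by the tool move_arm, never from a script. Its argument "motion" is a list of rows, each a list of 3 entries, a list of its own where there are three numbers: the finger opening in cm, from 0 to 8.78, then the shift along the tool's x, y, z in cm, then the turn about the tool's z in rad. A call has 1 to 20 rows; each row shifts and turns the commanded pose from where the row before left it, along the tool's axes as they then stand; what a row does not reach is not made up. A row lasts 1/12 s, in which the tool goes at most 41.7 mm and 7.16 degrees, less where a joint would pass 70% of its speed; a pose out of reach is approached as far as the arm can. A call with a gripper value outside its range is refused whole. The fingers move at their own pace and stop on an object; "newtons" is the grip in N (left out, the last holds). Time passes only in rows, so rows that do not move let the fingers close. It gives the time, the measured TCP pose, the force and the opening at its end, in the units of the state.
- arm.state(): the state, without advancing time (a new reading comes with each control period).
- vision.get_image(name): name is "scene" or "top"; returns a dict with "img" (480x640x3 uint8, red, green, blue), "z_map" (480x640 float32, m along the optical axis (not along the pixel's ray), 0 where there is no reading), "fx", "fy", "cx", "cy" (pixels), "k1" (the pictures are not rectified: a ray, as slopes to the right and down, at radius r is drawn at 1 + k1 r^2 times it, then the intrinsics apply), "R" (3x3) and "t" (3): a world point X has camera coordinates R X + t. Camera axes: x right, y down, z forward; pixel columns grow to the right and rows downward; lengths in m; the calibration is good to about 2 mm. A picture is of the moment at which its call begins.
- arm.close_job(): hands the job in, once; it reports no verdict.
The state is a dict: "time": time; "joints": joint angles; "joint_vel": joint speeds; "joint_efforts": joint torques, N m; "tcp_pos": TCP position; "eef_rot": TCP orientation; "contact_force": force on the tool from outside, world axes, zero at the start; "ft_torque": the same for the moment, N m; "finger_gap": finger opening in m.
Only numpy, scipy, OpenCV 4.12 (cv2) and the standard library are available. Lean on these libraries where they do the work, as an engineer would, in place of code of your own. Each camera call takes 0.05 s, during which the arm holds its last target.

## Working session

There is one attempt and no reset: what is moved stays moved. The work goes in short steps, Python scripts to look and compute and a tool call to move; the robot and the scene stay as the last step left them, time stands still between calls to the robot, and variables do not carry over. Pictures are saved under pics/ and viewed, and the job is handed in when it is done.

Besides the shell and the picture viewer there is one more tool, called after ">>>" as name([rows], argument=value, ...), one row to a line, values as JSON. move_arm: Moves the arm, as the interface text tells. Its arguments: {"type":"object","properties":{"motion":{"type":"array"},"newtons":{"type":"number"}},"required":["motion"]}

```bash
mkdir -p pics
python3 - <<'E'
from cell import arm, vision
import cv2,numpy as np,pickle
print(arm.state())
for n in("scene","top"):
    d=vision.get_image(n); pickle.dump(d,open(f"{n}0.pkl","wb"))
    cv2.imwrite(f"pics/{n}0.png",d["img"][...,::-1]); print(n,d["fx"],d["k1"],d["R"],d["t"])
E
```

```text
{'time': 0.0, 'joints': array([-1.25210550e+00,  3.59504386e-01,  1.51143341e+00,  1.70869300e-06,
        1.27250102e+00, -1.15104936e-01]), 'joint_vel': array([-0.0016909 ,  0.00070961,  0.00021974, -0.00025369,  0.00088216,
        0.00163009]), 'joint_efforts': array([-5.39001776e-04, -5.15374553e+01, -2.70724493e+01,  6.72512152e-02,
        3.48672224e-02, -1.46316638e-04]), 'tcp_pos': array([ 0.25196232, -0.54376532,  0.2218096 ]), 'eef_rot': array([ 9.76569365e-01,  2.15200890e-01, -9.29883826e-05, -9.18381746e-04]), 'contact_force': array([-0.57697226, -0.68712064, -0.24223617]), 'ft_torque': array([ 0.01767802, -0.0360513 , -0.00478437]), 'finger_gap': 0.08803468747087652}
scene 435.73652498275806 -0.08412061930404756 [[ 0.62952939  0.77694604 -0.00689872]
 [ 0.47790423 -0.39419755 -0.78499416]
 [-0.61261757  0.49087997 -0.61946474]] [-0.37147844 -0.22541669  1.33919051]
top 549.4810894673237 -0.1540276541021654 [[ 0.00566947 -0.99989147  0.01359788]
 [-0.99643045 -0.00679415 -0.08414389]
 [ 0.08422714 -0.0130723  -0.99636083]] [-0.01259131  0.58610416  1.46820501]
```

View pics/scene0.png

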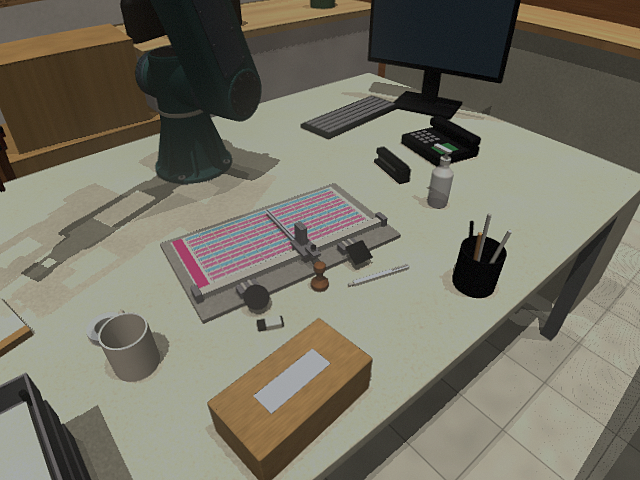

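View pics/top0.png

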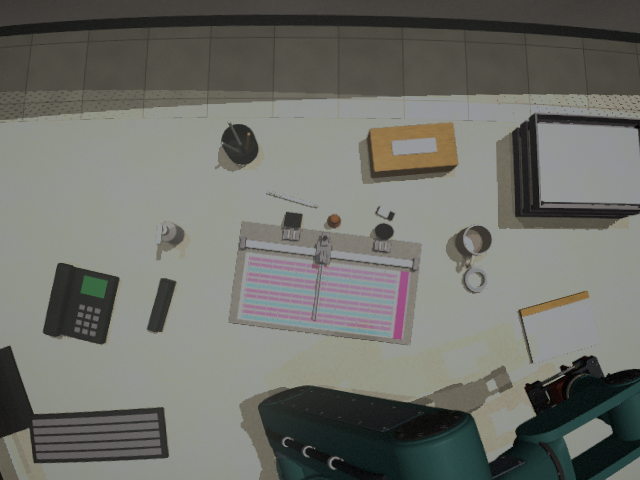

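The round flag is on the right (top picture, about 384,231), the square one on the left (293,219), and the cursor tab is near (322,250). The push therefore goes to the right, on tab_left. Next I'll zoom in and measure.

```bash
cat > h.py <<'E'
import numpy as np,cv2,pickle
def K(d): return np.array([[d["fx"],0,d["cx"]],[0,d["fy"],d["cy"]],[0,0,1.]])
def D(d): return np.array([d["k1"],0,0,0.])
def proj(d,P):
    P=np.atleast_2d(np.array(P,float)); return cv2.projectPoints(P.reshape(-1,1,3),cv2.Rodrigues(np.array(d["R"]))[0],np.array(d["t"]).reshape(3,1),K(d),D(d))[0].reshape(-1,2)
def at_z(d,uv,z):
    uv=np.array(uv,float).reshape(-1,1,2); n=cv2.undistortPoints(uv,K(d),D(d)).reshape(-1,2)
    R=np.array(d["R"]);t=np.array(d["t"]).ravel(); c=-R.T@t; r=np.c_[n,np.ones(len(n))]@R
    return c+r*((z-c[2])/r[:,2])[:,None]
def cloud(d):
    z=d["z_map"];v,u=np.mgrid[0:480,0:640]
    n=cv2.undistortPoints(np.stack([u,v],-1).reshape(-1,1,2).astype(float),K(d),D(d)).reshape(-1,2)
    R=np.array(d["R"]);t=np.array(d["t"]).ravel()
    P=(np.c_[n,np.ones(len(n))]*z.reshape(-1,1)-t)@R
    P[z.ravel()==0]=np.nan
    return P.reshape(480,640,3)
E
python3 - <<'E'
from h import *
d=pickle.load(open("top0.pkl","rb"));s=pickle.load(open("scene0.pkl","rb"))
a=d["img"][205:355,220:430,::-1]; cv2.imwrite("pics/t0z.png",cv2.resize(a,None,fx=3.8,fy=3.8,interpolation=cv2.INTER_CUBIC))
a=s["img"][175:325,155:415,::-1]; cv2.imwrite("pics/s0z.png",cv2.resize(a,None,fx=3,fy=3,interpolation=cv2.INTER_CUBIC))
E
```

```text
(no output)
```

View pics/t0z.png

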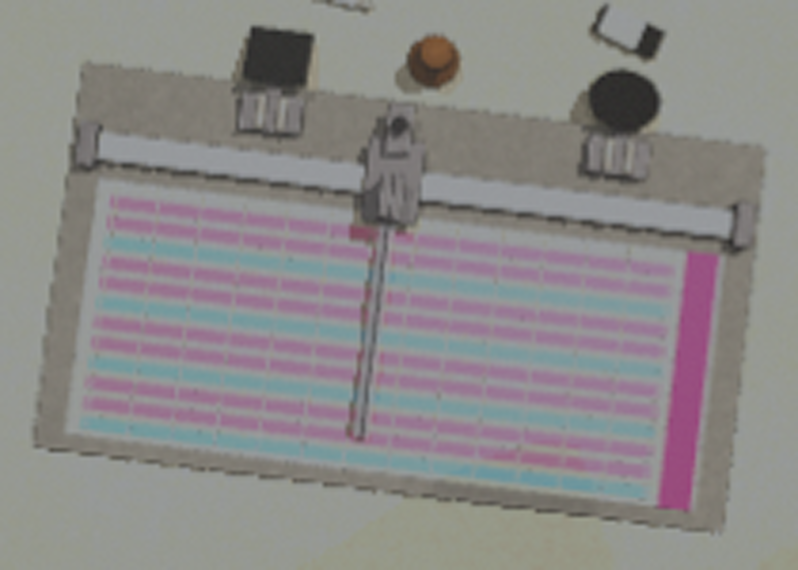

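View pics/s0z.png

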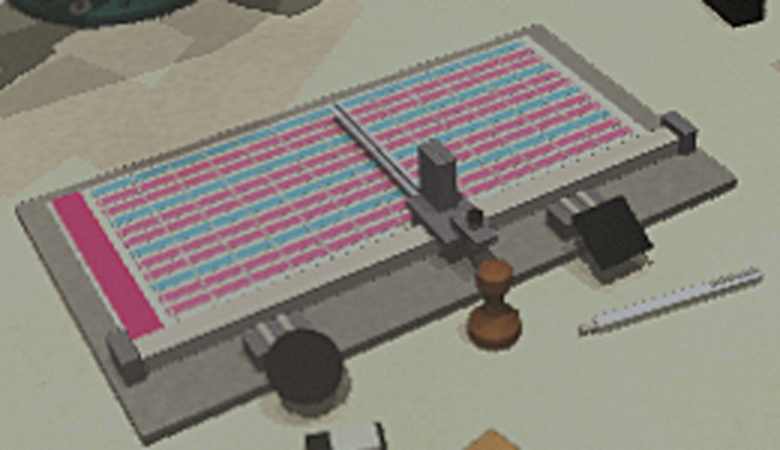

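```bash
cat >> h.py <<'E'
def fz(p): p=np.array(p,float); return np.c_[220+(p[:,0]+.5)/3.8-.5,205+(p[:,1]+.5)/3.8-.5]
def board(d):
    from scipy.optimize import least_squares
    m=fz([(35,447),(722,531),(765,146),(85,63)])
    w=at_z(d,m,.012)[:,:2]
    L=np.array([(-.12,.25),(-.12,-.25),(.16,-.25),(.16,.25)])
    f=lambda p:(L@np.array([[np.cos(p[2]),-np.sin(p[2])],[np.sin(p[2]),np.cos(p[2])]]).T+p[:2]-w).ravel()
    r=least_squares(f,[.5,0,0]); return r.x,f(r.x)
E
python3 - <<'E'
from h import *
np.set_printoptions(precision=4,suppress=True)
d=pickle.load(open("top0.pkl","rb"));s=pickle.load(open("scene0.pkl","rb"))
p,res=board(d);print(p,res)
c,sn=np.cos(p[2]),np.sin(p[2]);R=np.array([[c,-sn],[sn,c]])
tb=lambda X:np.c_[(X[:,:2]-p[:2])@R,X[:,2]]
print("ridges round",tb(at_z(d,fz([(583,157),(650,157),(603,157),(630,157),(616,157)]),.034)))
print("ridges sq",tb(at_z(d,fz([(270,113)]),.034)))
for im in (d,s):
    C=cloud(im);B=tb(C.reshape(-1,3))
    def rep(n,m): print(n,m.sum(),np.median(B[m],0),np.percentile(B[m],[2,98],axis=0).ravel())
    rep("tab",(abs(B[:,0]-.1)<.05)&(abs(B[:,1])<.1)&(B[:,2]>.055)&(B[:,2]<.09))
    rep("tabtop",(abs(B[:,0]-.1)<.03)&(abs(B[:,1])<.1)&(B[:,2]>.08)&(B[:,2]<.09))
    rep("clipR",(abs(B[:,0]-.14)<.03)&(B[:,1]<-.08)&(B[:,1]>-.18)&(B[:,2]>.024)&(B[:,2]<.045)&(B[:,0]>.118))
    rep("clipL",(abs(B[:,0]-.14)<.03)&(B[:,1]>.08)&(B[:,1]<.18)&(B[:,2]>.024)&(B[:,2]<.045)&(B[:,0]>.118))
    rep("desk",(B[:,0]>-.2)&(B[:,0]<-.14)&(abs(B[:,1])<.1)&(abs(B[:,2])<.02))
# overlay check
def w(x,y,z): q=R@np.array([x,y])+p[:2]; return [q[0],q[1],z]
for n,im in(("t",d),("s",s)):
    a=im["img"][...,::-1].copy();a=cv2.resize(a,None,fx=4,fy=4,interpolation=cv2.INTER_CUBIC)
    for P in [w(-.12,.25,.012),w(-.12,-.25,.012),w(.16,-.25,.012),w(.16,.25,.012),w(.11,.225,.028),w(.09,.225,.028),w(.11,-.225,.028),w(.09,-.225,.028)]:
        u=(proj(im,P)[0]+.5)*4-.5; cv2.drawMarker(a,tuple(int(round(v)) for v in u),(0,255,0),0,10,1)
    np.save(f"{n}_big.npy",a)
    a=a[700:1300,620:1420] if n=="s" else a[820:1420,910:1710]
    cv2.imwrite(f"pics/{n}1.png",a)
E
```

```text
[ 0.4647 -0.0132 -0.1155] [-0.0004  0.0019 -0.0003 -0.0016  0.     -0.0014  0.0006  0.0012]
ridges round [[ 0.1335 -0.1155  0.034 ]
 [ 0.1394 -0.1631  0.034 ]
 [ 0.1353 -0.1297  0.034 ]
 [ 0.1376 -0.1489  0.034 ]
 [ 0.1364 -0.1389  0.034 ]]
ridges sq [[0.1375 0.1095 0.034 ]]
tab 91 [0.0893 0.0167 0.0826] [0.0704 0.0092 0.056  0.1414 0.0245 0.0886]
tabtop 63 [0.0849 0.017  0.0842] [0.0706 0.0092 0.0802 0.0997 0.0246 0.0886]
clipR 225 [ 0.1419 -0.1407  0.0321] [ 0.1241 -0.1624  0.0251  0.1689 -0.1194  0.0446]
clipL 228 [0.1431 0.1089 0.0322] [0.1249 0.0877 0.0247 0.1692 0.1303 0.0444]
desk 1601 [-0.1701 -0.0002  0.0002] [-0.1986 -0.0962 -0.0065 -0.1412  0.0957  0.007 ]
tab 228 [0.0974 0.012  0.0739] [0.073  0.0071 0.0561 0.1422 0.0228 0.0879]
tabtop 87 [0.0894 0.0138 0.0859] [0.0735 0.0073 0.0803 0.1021 0.0228 0.0886]
clipR 258 [ 0.1439 -0.1446  0.0339] [ 0.1262 -0.1623  0.027   0.1691 -0.1212  0.0446]
clipL 215 [0.1445 0.1022 0.0344] [0.1277 0.0855 0.0256 0.1692 0.1297 0.0447]
desk 940 [-0.1697 -0.0033  0.0016] [-0.1986 -0.096  -0.0008 -0.1409  0.0956  0.0043]
```

View pics/t1.png

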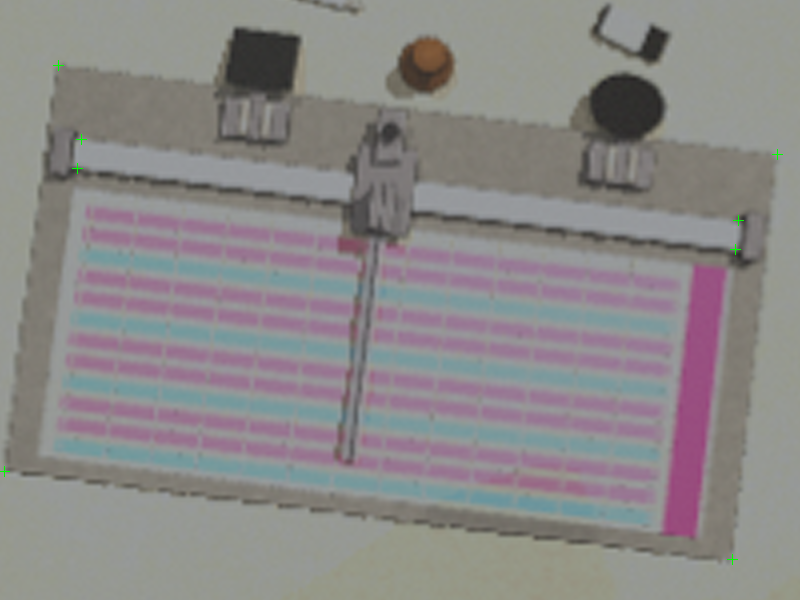

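View pics/s1.png

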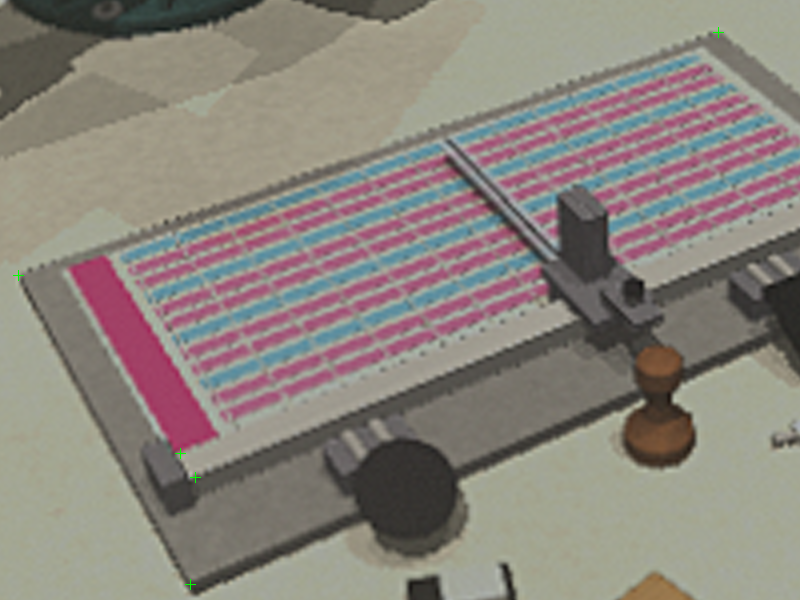

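```bash
cat >> h.py <<'E'
def rep(bt=None):
    from cell import arm
    from scipy.spatial.transform import Rotation as Ro
    np.set_printoptions(precision=4,suppress=True)
    p=np.array([.4647,-.0132,-.1155]);s=arm.state();T=Ro.from_quat(s["eef_rot"]).as_matrix()
    c,sn=np.cos(p[2]),np.sin(p[2]);R=np.array([[c,-sn,0],[sn,c,0],[0,0,1]])
    b=R.T@(s["tcp_pos"]-np.r_[p[:2],0])
    print("t",s["time"],"tcp board",b,"F board",R.T@s["contact_force"],"gap",s["finger_gap"])
    x=R.T@T[:,0]; print("tool x yaw in board",np.arctan2(x[1],x[0]), "toolz",T[:,2])
    if bt is not None: print("shift tool cm (aligned)",100*(T.T@R@(np.array(bt)-b)), "if aligned:",100*(np.array(bt)-b)*[1,-1,-1])
E
python3 -c "
from h import *
rep([.085,.060,.15])"
```

```text
t 0.1 tcp board [-0.1501 -0.5516  0.2219] F board [-0.092  -0.0369 -0.4799] gap 0.08773283802973221
tool x yaw in board 0.5493302502086332 toolz [-0.0005  0.0016 -1.    ]
shift tool cm (aligned) [ 51.9848 -39.8738   7.2665] if aligned: [ 23.5129 -61.1604   7.1897]
```

>>> move_arm([
  [0,[0,0,0],0.11],
  [0,[0,0,0],0.11],
  [0,[0,0,0],0.11],
  [0,[0,0,0],0.11],
  [0,[0,0,0],0.11],
  [0,[0,0,0],0],
  [0,[0,0,0],0],
], newtons=40)

```text
time: 0.68
tcp_pos: [0.2521, -0.5441, 0.2223]
eef_rot: [0.998, -0.056, -0.0, -0.0]
contact_force: [0.6, -0.2, 0.3]
finger_gap: 0.0448
```

```bash
python3 -c "
from h import *
rep([.085,.060,.15])"
```

```text
t 0.6833 tcp board [-0.15   -0.5519  0.2223] F board [ 0.6257 -0.0822  0.3291] gap 0.04477467420444647
tool x yaw in board 0.002593721932199037 toolz [-0.0003  0.0008 -1.    ]
shift tool cm (aligned) [ 23.6632 -61.121    7.2683] if aligned: [ 23.5019 -61.1881   7.2274]
```

>>> move_arm([
  [0,[0.6,-1.5,0],0],
  [0,[1.2,-3.1,0],0],
  [0,[1.2,-3.1,0],0],
  [0,[1.2,-3.1,0],0],
  [0,[1.2,-3.1,0],0],
  [0,[1.2,-3.1,0],0],
  [0,[1.2,-3.1,0],0],
  [0,[1.2,-3.1,0],0],
  [0,[1.2,-3.1,0],0],
  [0,[1.2,-3.1,0],0],
  [0,[1.2,-3.1,0],0],
  [0,[1.2,-3.1,0],0],
  [0,[1.2,-3.1,0],0],
  [0,[1.2,-3.1,0],0],
  [0,[1.2,-3.1,0],0],
  [0,[1.2,-3.1,0],0],
  [0,[1.2,-3.1,0],0],
  [0,[1.2,-3.1,0],0],
  [0,[1.2,-3.1,0],0],
  [0,[1.2,-3.1,0],0],
])

```text
time: 2.35
tcp_pos: [0.5543, 0.0309, 0.2226]
eef_rot: [0.998, -0.056, -0.0, -0.0]
contact_force: [0.0, -1.9, 1.0]
finger_gap: 0.0005
```

>>> move_arm([
  [0,[0.6,-0.8,0],0],
  [0,[0,0,0],0],
  [0,[0,0,0],0],
])

```text
time: 2.6
tcp_pos: [0.5607, 0.0359, 0.2224]
eef_rot: [0.998, -0.057, -0.001, 0.0]
contact_force: [0.8, -0.8, -0.4]
finger_gap: 0.0007
```

```bash
python3 -c "
from h import *
rep([.085,.060,.052])
from cell import vision
d=vision.get_image('top');s=vision.get_image('scene')
a=d['img'][130:355,200:500,::-1]; cv2.imwrite('pics/t2.png',cv2.resize(a,None,fx=2.6,fy=2.6))
a=s['img'][75:325,155:475,::-1]; cv2.imwrite('pics/s2.png',cv2.resize(a,None,fx=2.4,fy=2.4))"
```

```text
t 2.6 tcp board [0.0897 0.0598 0.2224] F board [ 0.848  -0.7379 -0.4204] gap 0.0006634385366614226
tool x yaw in board 0.0021369632381684693 toolz [-0.0012 -0.0005 -1.    ]
shift tool cm (aligned) [-0.4552 -0.0276 17.0374] if aligned: [-0.4741 -0.0165 17.0369]
```

View pics/s2.png

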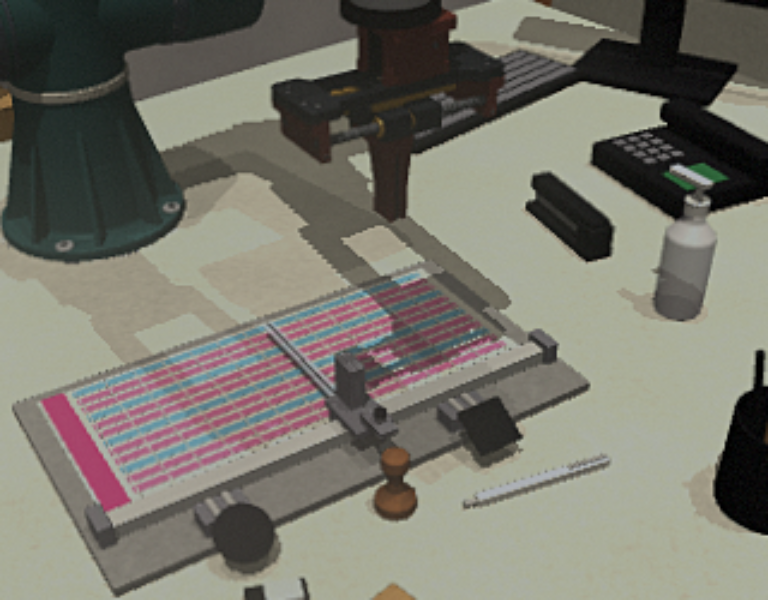

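The closed fingers hover left of the tab (tip at about 393,215 in this crop, tab at 350,365). I'll lower them now.

>>> move_arm([
  [0,[-0.5,0,1],0],
  [0,[0,0,2],0],
  [0,[0,0,2],0],
  [0,[0,0,2],0],
  [0,[0,0,2],0],
  [0,[0,0,2],0],
  [0,[0,0,2],0],
  [0,[0,0,2],0],
  [0,[0,0,1.5],0],
  [0,[0,0,0.5],0],
  [0,[0,0,0],0],
  [0,[0,0,0],0],
])

```text
time: 3.7
tcp_pos: [0.5565, 0.0354, 0.0531]
eef_rot: [0.998, -0.059, -0.0, 0.0]
contact_force: [-0.3, -0.4, -0.5]
finger_gap: 0.0004
```

```bash
python3 -c "
from h import *
rep([.085,.060,.052])
from cell import vision
d=vision.get_image('top');s=vision.get_image('scene')
a=s['img'][75:325,155:475,::-1]; cv2.imwrite('pics/s3.png',cv2.resize(a,None,fx=2.4,fy=2.4))"
```

```text
t 3.7 tcp board [0.0855 0.0588 0.0531] F board [-0.2625 -0.4374 -0.5398] gap 0.0004065483685700211
tool x yaw in board -0.001712604681152667 toolz [-0. -0. -1.]
shift tool cm (aligned) [-0.0545 -0.1167  0.1132] if aligned: [-0.0543 -0.1168  0.1132]
```

View pics/s3.png

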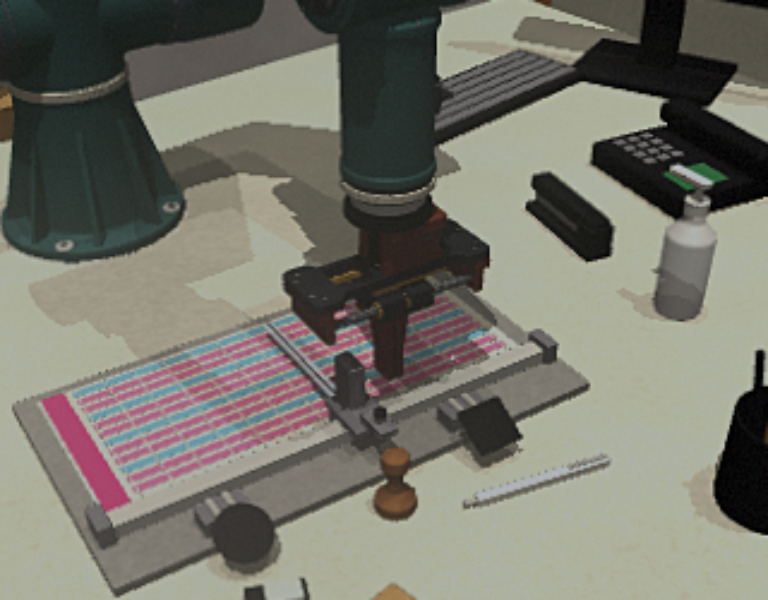

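>>> move_arm([
  [0,[0,0.5,0],0],
  [0,[0,0.5,0],0],
  [0,[0,0.5,0],0],
  [0,[0,0.4,0],0],
  [0,[0,0.4,0],0],
  [0,[0,0.5,0],0],
  [0,[0,0.7,0],0],
  [0,[0,0.8,0],0],
  [0,[0,0.8,0],0],
  [0,[0,0.8,0],0],
  [0,[0,0.8,0],0],
  [0,[0,0.8,0],0],
  [0,[0,0.8,0],0],
  [0,[0,0.8,0],0],
  [0,[0,0.7,0],0],
  [0,[0,0.5,0],0],
  [0,[0,0.3,0],0],
  [0,[0,0,0],0],
])

```text
time: 5.3
tcp_pos: [0.5441, -0.0698, 0.0526]
eef_rot: [0.998, -0.058, -0.0, 0.0]
contact_force: [-0.7, 0.1, 0.1]
finger_gap: 0.0005
```

```bash
cat >> h.py <<'E'
def look(k):
    from cell import vision
    rep()
    d=vision.get_image('top');s=vision.get_image('scene')
    pickle.dump((d,s),open(f"l{k}.pkl","wb"))
    a=s['img'][155:325,155:415,::-1]; cv2.imwrite(f'pics/s{k}.png',cv2.resize(a,None,fx=3,fy=3,interpolation=cv2.INTER_CUBIC))
    a=d['img'][205:305,320:440,::-1]; cv2.imwrite(f'pics/t{k}.png',cv2.resize(a,None,fx=6,fy=6,interpolation=cv2.INTER_CUBIC))
E
python3 -c "
from h import *
look(4)"
```

```text
t 5.3 tcp board [ 0.0854 -0.0471  0.0526] F board [-0.7296  0.0449  0.099 ] gap 0.0004930740325136256
tool x yaw in board -0.0012856427478988473 toolz [-0.0002 -0.0002 -1.    ]
```

View pics/s4.png

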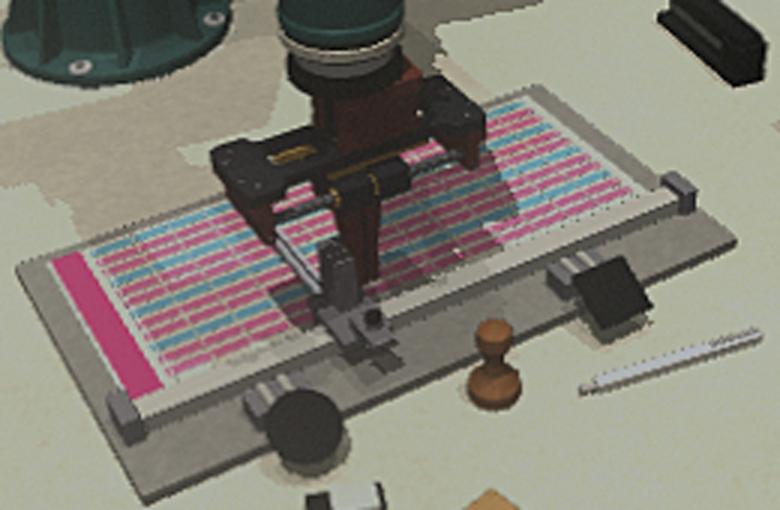

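View pics/t4.png

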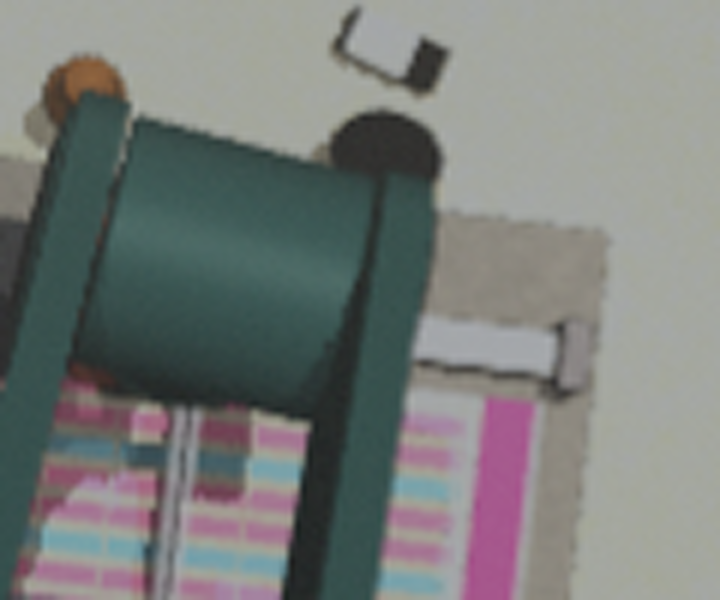

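```bash
cat >> h.py <<'E'
def tabpos(s,ylo,yhi):
    p=np.array([.4647,-.0132,-.1155]);c,sn=np.cos(p[2]),np.sin(p[2]);R=np.array([[c,-sn],[sn,c]])
    X=cloud(s).reshape(-1,3);B=np.c_[(X[:,:2]-p[:2])@R,X[:,2]]
    # far face of tab (x~0.10) : y extents
    m=(abs(B[:,0]-.1)<.008)&(B[:,1]>ylo)&(B[:,1]<yhi)&(B[:,2]>.05)&(B[:,2]<.08)
    k=(B[:,0]>.11)&(B[:,0]<.15)&(B[:,1]>ylo)&(B[:,1]<yhi)&(B[:,2]>.042)&(B[:,2]<.06)
    for q in (m,k): print("n",q.sum(),"y",np.percentile(B[q,1],[2,50,98]))
E
python3 -c "
from h import *
np.set_printoptions(precision=4,suppress=True)
tabpos(pickle.load(open('scene0.pkl','rb')),-.03,.06)
tabpos(pickle.load(open('l4.pkl','rb'))[1],-.11,-.055)"
```

```text
n 89 y [0.0071 0.0138 0.0233]
n 85 y [-0.0025  0.0109  0.0244]
n 97 y [-0.0749 -0.0684 -0.0563]
n 84 y [-0.0764 -0.0706 -0.0584]
```

>>> move_arm([
  [0,[0,0.4,0],0],
  [0,[0,0.5,0],0],
  [0,[0,0.5,0],0],
  [0,[0,0.5,0],0],
  [0,[0,0.5,0],0],
  [0,[0,0.5,0],0],
  [0,[0,0.5,0],0],
  [0,[0,0.5,0],0],
  [0,[0,0.4,0],0],
  [0,[0,0.3,0],0],
  [0,[0,0.2,0],0],
  [0,[0,0,0],0],
])

```text
time: 6.4
tcp_pos: [0.5388, -0.1173, 0.0527]
eef_rot: [0.998, -0.058, 0.0, 0.0]
contact_force: [0.2, 0.3, 0.4]
finger_gap: 0.0005
```

```bash
python3 -c "
from h import *
look(5)
tabpos(pickle.load(open('l5.pkl','rb'))[1],-.16,-.1)"
```

```text
t 6.4 tcp board [ 0.0856 -0.0949  0.0527] F board [0.1318 0.3621 0.3821] gap 0.0005331934996405327
tool x yaw in board -0.0009382835537491952 toolz [ 0.0003 -0.0003 -1.    ]
n 113 y [-0.1225 -0.1135 -0.1006]
n 88 y [-0.1322 -0.118  -0.1058]
```

View pics/s5.png

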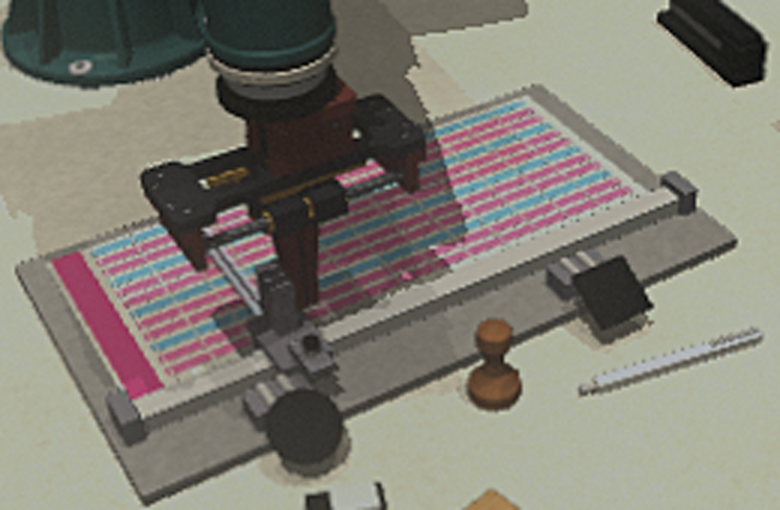

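>>> move_arm([
  [0,[0,0.2,0],0],
  [0,[0,0.2,0],0],
  [0,[0,0.2,0],0],
  [0,[0,0.1,0],0],
  [0,[0,0.1,0],0],
])

```text
time: 6.92
tcp_pos: [0.538, -0.1248, 0.0528]
eef_rot: [0.998, -0.058, 0.0, -0.0]
contact_force: [0.6, 2.2, 0.9]
finger_gap: 0.0002
```

>>> move_arm([
  [0,[0,0.1,0],0],
  [0,[0,0.1,0],0],
])

```text
time: 7.08
tcp_pos: [0.5378, -0.1268, 0.0528]
eef_rot: [0.998, -0.058, 0.0, -0.0]
contact_force: [2.0, 1.6, 0.3]
finger_gap: 0.0004
```

>>> move_arm([
  [0,[0,0.1,0],0],
  [0,[0,0,0],0],
])

```text
time: 7.25
tcp_pos: [0.5375, -0.1279, 0.0527]
eef_rot: [0.998, -0.058, 0.0, 0.0]
contact_force: [0.3, 0.6, 0.7]
finger_gap: 0.0001
```

>>> move_arm([
  [0,[0,0.1,0],0],
  [0,[0,0,0],0],
])

```text
time: 7.42
tcp_pos: [0.5373, -0.1288, 0.0526]
eef_rot: [0.998, -0.058, -0.0, -0.0]
contact_force: [0.7, 1.3, 0.6]
finger_gap: 0.0003
```

>>> move_arm([
  [0,[0,0.1,0],0],
  [0,[0,0,0],0],
])

```text
time: 7.58
tcp_pos: [0.5371, -0.1297, 0.0526]
eef_rot: [0.998, -0.058, -0.0, -0.0]
contact_force: [-0.3, 0.6, 0.1]
finger_gap: 0.0006
```

>>> move_arm([
  [0,[0,0.1,0],0],
  [0,[0,0,0],0],
])

```text
time: 7.75
tcp_pos: [0.537, -0.1307, 0.0526]
eef_rot: [0.998, -0.058, -0.0, -0.0]
contact_force: [0.7, 0.9, 1.5]
finger_gap: 0.0005
```

>>> move_arm([
  [0,[0,0.1,0],0],
  [0,[0,0,0],0],
])

```text
time: 7.92
tcp_pos: [0.5369, -0.1314, 0.0526]
eef_rot: [0.998, -0.058, -0.0, -0.0]
contact_force: [0.2, 1.3, 0.9]
finger_gap: 0.0007
```

```bash
python3 -c "
from h import *
look(6)
tabpos(pickle.load(open('l6.pkl','rb'))[1],-.16,-.11)"
```

```text
t 7.9167 tcp board [ 0.0853 -0.1091  0.0526] F board [0.0745 1.3257 0.8541] gap 0.0007318797841424183
tool x yaw in board -0.0009664608203745867 toolz [-0.0001  0.0006 -1.    ]
n 131 y [-0.136  -0.1264 -0.1105]
n 97 y [-0.1448 -0.1333 -0.1194]
```

View pics/s6.png

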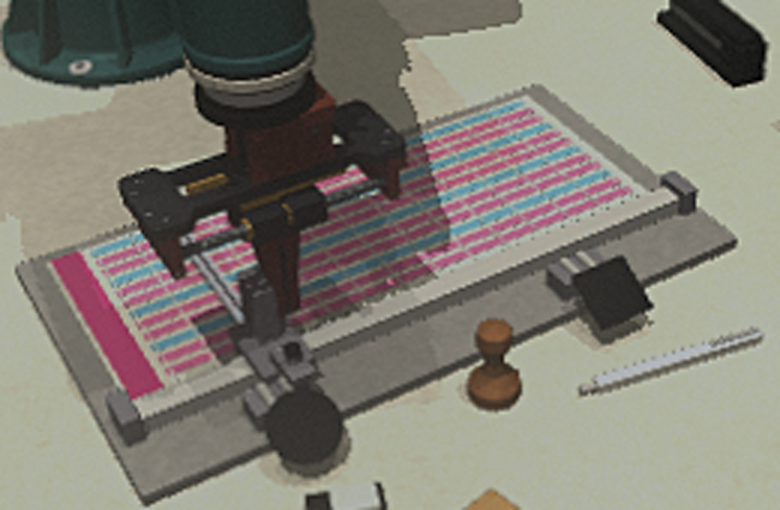

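>>> move_arm([
  [0,[0,0.1,0],0],
  [0,[0,0,0],0],
])

```text
time: 8.18
tcp_pos: [0.5368, -0.1321, 0.0527]
eef_rot: [0.998, -0.058, -0.0, -0.0]
contact_force: [0.6, 5.1, 0.6]
finger_gap: 0.0005
```

>>> move_arm([
  [0,[0,0.1,0],0],
  [0,[0,0,0],0],
])

```text
time: 8.35
tcp_pos: [0.5366, -0.1333, 0.0527]
eef_rot: [0.998, -0.058, -0.0, -0.0]
contact_force: [0.5, 4.6, 0.8]
finger_gap: 0.0002
```

>>> move_arm([
  [0,[0,0.1,0],0],
  [0,[0,0,0],0],
])

```text
time: 8.52
tcp_pos: [0.5365, -0.1346, 0.0526]
eef_rot: [0.998, -0.058, -0.0, -0.0]
contact_force: [0.9, 2.6, -0.1]
finger_gap: 0.0004
```

>>> move_arm([
  [0,[0,0.1,0],0],
  [0,[0,0,0],0],
])

```text
time: 8.68
tcp_pos: [0.5364, -0.1359, 0.0526]
eef_rot: [0.998, -0.058, -0.0, 0.0]
contact_force: [0.2, 2.5, 0.7]
finger_gap: 0.0001
```

>>> move_arm([
  [0,[0,0.1,0],0],
  [0,[0,0,0],0],
])

```text
time: 8.85
tcp_pos: [0.5362, -0.137, 0.0526]
eef_rot: [0.998, -0.058, -0.0, 0.0]
contact_force: [0.1, 1.6, 1.6]
finger_gap: 0.0006
```

```bash
python3 -c "
from h import *
look(7)
tabpos(pickle.load(open('l7.pkl','rb'))[1],-.17,-.115)"
```

```text
t 8.85 tcp board [ 0.0853 -0.1148  0.0526] F board [-0.0506  1.6511  1.5701] gap 0.0005606225494613426
tool x yaw in board -0.0006004728512837772 toolz [-0.0002 -0.0004 -1.    ]
n 134 y [-0.1419 -0.1322 -0.1152]
n 94 y [-0.1517 -0.1376 -0.1241]
```

>>> move_arm([
  [0,[0,0.1,0],0],
  [0,[0,0,0],0],
])

```text
time: 9.12
tcp_pos: [0.5362, -0.1379, 0.0526]
eef_rot: [0.998, -0.058, -0.0, 0.0]
contact_force: [-0.2, 0.9, 0.8]
finger_gap: 0.0008
```

```bash
python3 -c "
from h import *
look(8)
tabpos(pickle.load(open('l8.pkl','rb'))[1],-.17,-.115)"
```

```text
t 9.1167 tcp board [ 0.0854 -0.1156  0.0526] F board [-0.3278  0.8951  0.7801] gap 0.000782486228551076
tool x yaw in board -0.0006317554515230968 toolz [-0.0002 -0.0002 -1.    ]
n 144 y [-0.1427 -0.1319 -0.1153]
n 93 y [-0.145  -0.1379 -0.1198]
```

>>> move_arm([
  [0,[0,0.1,0],0],
  [0,[0,0,0],0],
])

```text
time: 9.38
tcp_pos: [0.5362, -0.1388, 0.0526]
eef_rot: [0.998, -0.058, 0.0, 0.0]
contact_force: [0.0, -0.2, -0.7]
finger_gap: 0.0005
```

```bash
python3 -c "
from h import *
look(9)
tabpos(pickle.load(open('l9.pkl','rb'))[1],-.17,-.118)"
```

```text
t 9.3833 tcp board [ 0.0855 -0.1166  0.0526] F board [ 0.0351 -0.2335 -0.7091] gap 0.00045316568047764255
tool x yaw in board -0.00062974167344913 toolz [ 0.     -0.0002 -1.    ]
n 128 y [-0.1443 -0.1345 -0.1196]
n 88 y [-0.152  -0.1396 -0.1279]
```

View pics/s9.png

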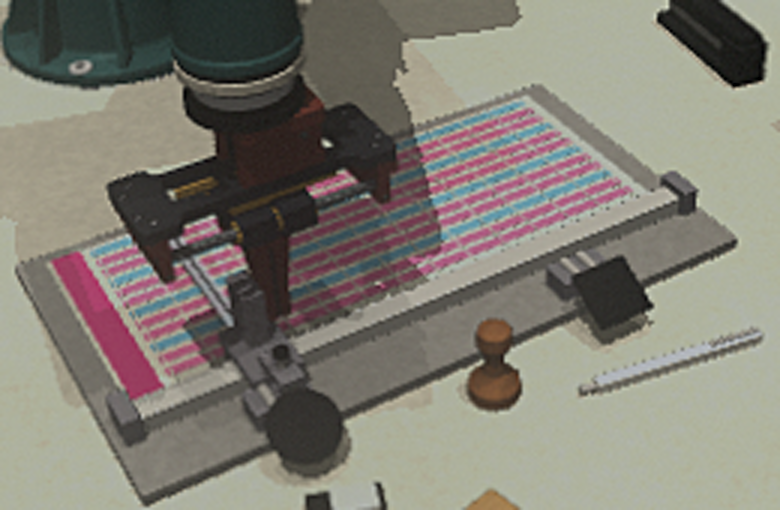

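```bash
cat >> h.py <<'E'
def track(ref,cur,box):
    # ECC translation of cursor patch: cols/rows in ref
    r=cv2.resize(cv2.cvtColor(ref['img'],cv2.COLOR_RGB2GRAY),None,fx=8,fy=8,interpolation=cv2.INTER_CUBIC)
    c=cv2.resize(cv2.cvtColor(cur['img'],cv2.COLOR_RGB2GRAY),None,fx=8,fy=8,interpolation=cv2.INTER_CUBIC)
    x0,y0,x1,y1=[8*v for v in box]
    T=r[y0:y1,x0:x1]; pad=160
    S=c[y0-pad:y1+pad,x0-pad:x1+pad]
    q=cv2.matchTemplate(S,T,cv2.TM_CCOEFF_NORMED);_,v,_,l=cv2.minMaxLoc(q)
    return (l[0]-pad)/8,(l[1]-pad)/8,v
E
python3 - <<'E'
from h import *
L={k:pickle.load(open(f'l{k}.pkl','rb'))[1] for k in range(4,10)}
# cursor patch in pic6: tab+knob at crop (235..315,265..375)/3 -> full
box=(155+243//3,155+265//3,155+312//3,155+358//3)
for k in L: print(k,track(L[6],L[k],box))
u=lambda y:proj(L[6],[[.4647+.137*np.cos(.1155)+y*np.sin(.1155),-.0132-.137*np.sin(.1155)+y*np.cos(.1155),.037]])[0]
print(u(-.12),u(-.14))
E
```

```text
4 (18.375, -3.0, 0.3069908916950226)
5 (6.125, -2.25, 0.9611455202102661)
6 (0.0, 0.0, 0.9999997019767761)
7 (-2.5, 0.875, 0.9446978569030762)
8 (-2.875, 1.0, 0.9542141556739807)
9 (-3.5, 1.25, 0.9457804560661316)
[256.0292816  278.89295431] [247.13774808 282.60118428]
```

>>> move_arm([
  [0,[0,0.1,0],0],
  [0,[0,0,0],0],
])

```text
time: 9.65
tcp_pos: [0.536, -0.1397, 0.0526]
eef_rot: [0.998, -0.058, -0.0, 0.0]
contact_force: [-0.3, 0.7, 0.3]
finger_gap: 0.0008
```

```bash
cat > tr.py <<'E'
import sys
from h import *
k=int(sys.argv[1]);look(k)
L=[pickle.load(open(f'l{j}.pkl','rb'))[1] for j in (6,k)]
print(track(*L,(236,243,259,274)))
E
python3 tr.py 10
```

```text
t 9.65 tcp board [ 0.0854 -0.1175  0.0526] F board [-0.4187  0.6237  0.2726] gap 0.0008044447343747061
tool x yaw in board -0.0006988060322732127 toolz [-0. -0. -1.]
(-4.5, 1.875, 0.7527512311935425)
```

```bash
python3 tr.py 11
python3 - <<'E'
from h import *
o=[]
for k in (6,9,11):
    s=pickle.load(open(f'l{k}.pkl','rb'))[1]
    o.append(cv2.resize(s['img'][235:305,220:265,::-1],None,fx=5.8,fy=5.8,interpolation=cv2.INTER_CUBIC))
cv2.imwrite('pics/cmp.png',np.hstack(o))
E
```

```text
t 9.75 tcp board [ 0.0854 -0.1174  0.0527] F board [-0.2334 -0.4579 -0.7239] gap 0.0005252168437592202
tool x yaw in board -0.0007649830628445923 toolz [-0.  0. -1.]
(-4.5, 1.875, 0.7502197027206421)
```

View pics/cmp.png

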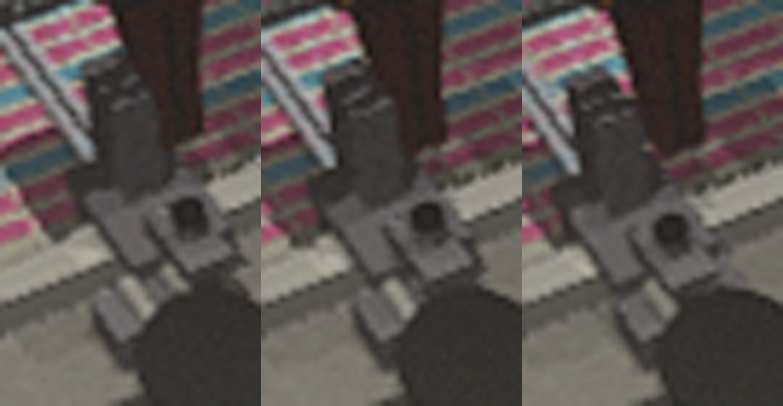

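The cursor jumped about 6 mm ahead of a 1 mm finger step: the knob moved from 164 to 148 px between panels 2 and 3. The contact force is also gone, so it looks clicked in. I'll back off, lift clear and check.

>>> move_arm([
  [0,[0,-0.3,0],0],
  [0,[0,-0.7,0],0],
  [0,[0,-1,0],0],
  [0,[0,-1,0],0],
  [0,[0,-0.5,-1],0],
  [0,[0,0,-2],0],
  [0,[0,0,-3],0],
  [0,[0,0,-3],0],
  [0,[0,0,-3],0],
  [0,[0,0,-3],0],
  [0,[0,0,-2],0],
  [0,[-1.5,-1.5,0],0],
  [0,[-3,-3,0],0],
  [0,[-3,-3,0],0],
  [0,[-3,-3,0],0],
  [0,[-3,-3,0],0],
  [0,[-1,-1,0],0],
  [0,[0,0,0],0],
  [0,[0,0,0],0],
])

```text
time: 11.43
tcp_pos: [0.4146, 0.0544, 0.2235]
eef_rot: [0.998, -0.057, 0.001, 0.0]
contact_force: [0.6, -0.2, -0.3]
finger_gap: 0.0006
```

```bash
python3 tr.py 12
python3 - <<'E'
from h import *
np.set_printoptions(precision=4,suppress=True)
d,s=pickle.load(open('l12.pkl','rb'))
p=np.array([.4647,-.0132,-.1155]);c,sn=np.cos(p[2]),np.sin(p[2]);R=np.array([[c,-sn],[sn,c]])
tabpos(s,-.18,-.11);tabpos(d,-.18,-.11)
E
```

```text
t 11.4333 tcp board [-0.0576  0.0614  0.2235] F board [ 0.6302 -0.0808 -0.285 ] gap 0.0006431747166088212
tool x yaw in board 0.002064000949763232 toolz [ 0.0016 -0.0003 -1.    ]
(-12.0, 9.5, 0.2662455439567566)
n 89 y [-0.1492 -0.1436 -0.1355]
n 95 y [-0.1587 -0.1463 -0.1258]
n 6 y [-0.1343 -0.1338 -0.1331]
n 98 y [-0.1576 -0.1414 -0.1295]
```

View pics/s12.png

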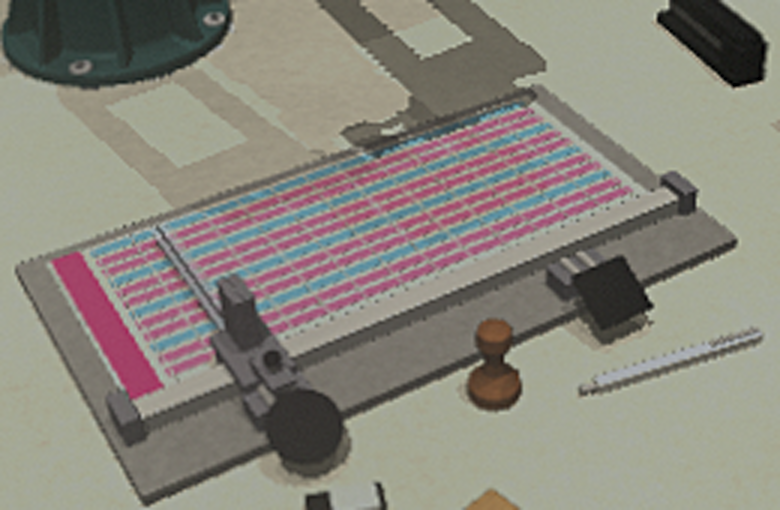

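View pics/t12.png

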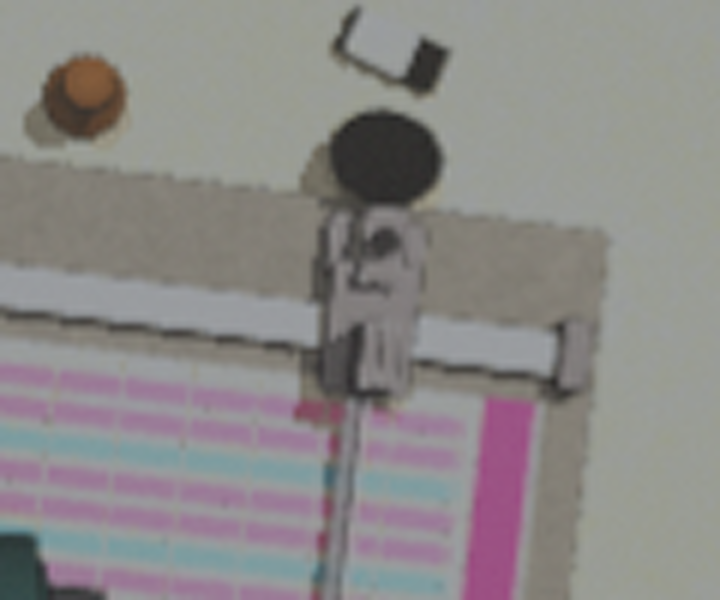

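```bash
python3 -c "
from h import *
d0=pickle.load(open('top0.pkl','rb'));d=pickle.load(open('l12.pkl','rb'))[0]
x=np.abs(d0['img'].astype(int)-d['img']).max(2)[120:340,140:510]
print([(n,int((np.abs(d0['img'].astype(int)-d['img']).max(2)[b:e,a:c]>40).sum())) for n,(a,b,c,e) in dict(pen=(262,185,322,212),stamp=(325,210,343,230),eraser=(372,203,398,222),san=(150,215,188,250),mug=(450,220,495,296),sq=(280,208,304,242)).items()])
from cell import arm
print(arm.close_job())"
```

```text
[('pen', 0), ('stamp', 0), ('eraser', 0), ('san', 0), ('mug', 0), ('sq', 0)]
the job is handed in; nothing more can be done
None
```

The date cursor is clicked into the notch of the round-flag clip, the right-hand one, and the job is handed in at about 11.5 s of the 42 s allowed. I pushed it only on the left half of the tab, with the backs of the closed fingers.

- **The click:** I took the ridge in 1 mm steps. The push rose to about 5 N, eased off, and then the cursor jumped about 6 mm ahead of the fingers. I stopped there, backed off and lifted clear.
- **Position:** The last pictures put the cursor at about y = -0.141 m along the rail, against a measured notch centre of about -0.140 m. It did not go on through. The estimate is good to roughly 2 mm.
- **Everything else:** The pen, stamp, eraser, sanitizer, mug and square clip showed no change in the top picture. I did not compare the stapler or the tape, but the arm did not go near the desk on those sides.
- **Checks that failed or disagreed:** Automatic image tracking of the cursor was unreliable after the jump (match score 0.75, then 0.27 once the arm was clear). For that step I relied on viewing the pictures and on the depth readings. The top camera's depth on the tab's far face had only 6 points, so I did not use it.

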